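Pop the stamp-pad tray and catch it short of the cup

ROBOT

A 6-joint arm with a two-finger parallel gripper is mounted at the origin on a cart in front of the work surface, level with it; the furniture and walls round the work are solid. World frame = base frame: x ahead of the robot, y to its left, z up, the work surface at z = 0. Lengths are in m, angles in rad, forces in N, time in s.
With the tool pointing down it reaches from about 0.35 to 0.775 m from the base axis. Payload 7.3 kg.
Tool frame: the origin (TCP) lies midway between the tips of the shut fingers; the grasp point (between the pads) lies 19 mm behind it (robot.grasp_offset is the z of the grasp point in the tool frame, in m); z points along the fingers, y is the direction in which the jaws open and shut (so a half turn about z gives the same grasp; the last joint's range is limited). The gripper opens to 92 mm and grips with 3 to 60 N. Pads are 19 mm wide; open, the fingers measure 130 mm over their backs; the gripper's body (75 mm by 190 mm) begins 47 mm behind the grasp point.
Start: joints at [-0.146, 0.342, 1.524, -0, 1.275, -0.146], TCP at [0.525, 0, 0.206] pointing down, gripper open.
Joint ranges: [-2.53, 2.53], [-0.77, 2.02], [0.04, 2.7], [-1, 4.14], [0.28, 2.66], [-3.11, 3.11]. Speed limits (rad/s): [2.57, 2.57, 3.14, 3.14, 3.14, 3.14].

INTERFACE

Orientations are given as [roll, pitch, yaw] about the fixed x, y, z axes, in that order (R = Rz(yaw) Ry(pitch) Rx(roll)).
In Python, from cell import observe, imaging, workorder, robot gives the robot as it stands. The module is installed in compiled form; this text tells all that it offers.
- The arm moves only by the tool send_rows, never from a script. Its argument "series" is a list of rows, each a list of 7 numbers: the shift along the tool's x, y, z in m, then the turn, a rotation vector about the tool's x, y, z in rad, then the closure, from 0 (fully open) to 1 (shut). A call has 1 to 5 rows; each row shifts and turns the commanded pose from where the row before left it, along the tool's axes as they then stand; what a row does not reach is not made up. A row lasts 1/12 s, in which the tool goes at most 41.7 mm and 7.16 degrees, less where a joint would pass 70% of its speed; a pose out of reach is approached as far as the arm can. A call is refused whole if a number of a shift passes 0.0417 or a number of a turn 0.125, either way. A call with a gripper value outside its range is refused whole. The fingers move at their own pace and stop on an object; "newtons" is the grip in N (left out, the last holds). Time passes only in rows, so rows that do not move let the fingers close. It gives the time, the measured TCP pose, the force and the opening at its end, in the units of the state.
- observe(): the state, without advancing time (a new reading comes with each control period).
- imaging.read_camera(name): name is "scene" or "side" or "wrist"; returns a dict with "color" (480x640x3 uint8, red, green, blue), "range_z" (480x640 float32, m along the optical axis (not along the pixel's ray), 0 where there is no reading), "vfov" (degrees; the focal length in pixels is half the picture's height over the tangent of half this angle, whatever the lens; pixels are square), "cx", "cy" (the principal point, pixels), "T" (4x4, takes a point from camera to world coordinates). Camera axes: x right, y down, z forward; pixel columns grow to the right and rows downward; lengths in m; the calibration is good to about 2 mm. The wrist camera is an equidistant fisheye: a pixel r from the principal point sees the ray r / f radians off the axis. A picture is of the moment at which its call begins.
- workorder.hand_in(): hands the job in, once; it reports no verdict.
The state is a dict: "time": time; "qpos": joint angles; "qvel": joint speeds; "joint_efforts": joint torques, N m; "tool_pos": TCP position; "tool_rot": TCP orientation; "contact_force": force on the tool from outside, world axes, zero at the start; "torque": the same for the moment, N m; "opening": finger opening in m.
Only numpy, scipy, OpenCV 4.12 (cv2) and the standard library are available. Lean on these libraries where they do the work, as an engineer would, in place of code of your own. Each camera call takes 0.05 s, during which the arm holds its last target.

TASK

Press the eject key of the stamp-pad box with one fingertip, and with the other finger, standing in front of the tray, catch the tray as it springs out, so that the ink pad comes into view but the tray never runs into the specimen cup standing in front. Finish while holding: one fingertip keeps the key down and the other finger holds back the open tray. Grasp or lift nothing, and leave the cup and everything else on the desk where it stands.

Things in the scene. Friction and masses are not known exactly. Their poses are not given: they have to be found in the camera images.
- pad_box: grey stamp-pad box fixed to the desk. Origin on the desk under the middle of the closed tray's front; -x points out of the front (the way the tray comes), y along the front, z up. Housing 150 mm deep (x 0 to 150), 110 wide (y -55 to 55), 69 high. The tray front is flush with it, 92 mm wide (y -46 to 46), 7 to 60 mm high, no handle. A low arm on the -y side carries the key forward
- key_top (a point): middle of the top of the black eject key, a cap 36 mm (box x) by 26 mm (box y), its top 44 mm above the desk when up, 60 mm ahead of the closed tray front and 73 mm to the -y side of its middle, so a finger on it and one in the tray's way can stand abreast. It stands on the box's arm (y -91 to -55, x -85 to 60, 26 mm high); before the tray the desk is bare up to the cup
- eject_key (a joint): how far the key is pressed straight down, 0 to 0.009 m; springs back up when let go, about 2 N at first and 6 N at the bottom. The tray is let go once the key is about 4 to 5 mm down, and cannot be pulled out before
- tray_front (a point): top edge of the tray's front face, in the middle, 60 mm above the desk; moves with the tray
- pad_tray (a joint): how far the tray has come out, 0 (shut, latched) to 0.13 m (end stop). Let go, a spring of about 3 N drives it out at about 45 mm/s until something stops it; it goes on pushing with 2.5 to 3 N. At 30 mm half of the ink pad shows, at 55 mm all of it. It does not latch again
- cup: closed clear specimen cup, 58 mm across and 65 mm high, loose, upright, in the tray's way: its nearest side is 105 to 125 mm ahead of the closed tray front. Origin: middle of its underside
- stamp: red and black hand stamp, 41 x 60 x 92 mm, loose, beside the box on its +y side. Origin: middle of its underside
- card_pack: small blue card box standing on edge, 22 x 90 x 60 mm, loose, to the +y side of the tray's way. Origin: middle of its underside
- marker: black and white marker pen lying flat, 138 mm long, 18 mm thick, loose, a bystander on the right of the desk. Origin: middle of its underside
There are look-alikes about, which are no part of the job. What is shaped like the cup but purple or turquoise is not meant.

How it is judged:
By the outcome, as a careful person would: the job done as asked, in the order asked, and still so for the second after the job is handed in, while the arm keeps its last pose, push and grip.
It also fails if it takes over 35 s, if anything falls off the work surface, if the arm or the gripper's body presses on something with over 40 N, if the wrist force passes 120 N, or if a joint passes its speed limit or range.

## Working session

There is one attempt and no reset: what is moved stays moved. The work goes in short steps, Python scripts to look and compute and a tool call to move; the robot and the scene stay as the last step left them, time stands still between calls to the robot, and variables do not carry over. Pictures are saved under pics/ and viewed, and the job is handed in when it is done.

Besides the shell and the picture viewer there is one more tool, called after "Request:" by a JSON object that holds its "api" and its "payload", one argument or row to a line. send_rows: Moves the arm, as the interface text tells. Its arguments: {"type":"object","properties":{"series":{"type":"array","items":{"type":"array","items":{"type":"number"}}},"newtons":{"type":"number"}},"required":["series"]}

```bash
mkdir -p pics
cat > h.py <<'E'
import numpy as np,cv2
from cell import observe,imaging,workorder,robot
def cam(n):
    d=imaging.read_camera(n); d['f']=240/np.tan(np.radians(d['vfov'])/2); d['T']=np.array(d['T']); return d
def save(d,p): cv2.imwrite(p,d['color'][:,:,::-1])
def cloud(d):
    z=d['range_z']; v,u=np.mgrid[0:480,0:640]
    P=np.stack([(u-d['cx'])/d['f']*z,(v-d['cy'])/d['f']*z,z],-1)
    return P@d['T'][:3,:3].T+d['T'][:3,3]
E
python3 - <<'E'
from h import *
print(observe())
print(robot.grasp_offset)
for n in ('scene','side','wrist'):
    d=cam(n); save(d,f'pics/{n}0.png'); np.savez(f'{n}0.npz',**d); print(n,d['T'].round(3).tolist(),d['f'],d['cx'],d['cy'])
E
```

```text
{'time': 0.0, 'qpos': array([-1.46021164e-01,  3.42717959e-01,  1.52502571e+00,  2.67518110e-06,
        1.27540964e+00, -1.46014716e-01]), 'qvel': array([ 0.00021701,  0.00097862,  0.00081482,  0.00111856, -0.00027169,
       -0.00122977]), 'joint_efforts': array([ 7.61924657e-04, -4.31245601e+01, -2.44219762e+01,  7.17750052e-02,
        5.59406646e-02, -1.04314388e-04]), 'tool_pos': array([5.24552437e-01, 7.78473119e-05, 2.04944437e-01]), 'tool_rot': array([-3.14004898e+00, -2.29599652e-04,  1.57078892e+00]), 'contact_force': array([-0.59084246,  0.55015416, -0.28440431]), 'torque': array([-0.08392542,  0.00556491,  0.0202207 ]), 'opening': 0.09204337226426411}
-0.0188
scene [[-0.826, -0.245, 0.507, -0.056], [-0.563, 0.323, -0.761, 1.03], [0.022, -0.914, -0.405, 0.536], [0.0, 0.0, 0.0, 1.0]] 618.5517536801582 321.3517911192681 237.39465355346871
side [[0.982, -0.092, 0.163, 0.333], [-0.187, -0.426, 0.885, -0.813], [-0.012, -0.9, -0.435, 0.554], [0.0, 0.0, 0.0, 1.0]] 545.5068171960075 315.4246023619378 240.98646807228704
wrist [[1.0, 0.001, -0.0, 0.525], [0.001, -0.95, -0.311, 0.086], [-0.001, 0.311, -0.95, 0.385], [0.0, 0.0, 0.0, 1.0]] 371.64829954431775 319.2100946520695 238.30638241347467
```

View pics/scene0.png

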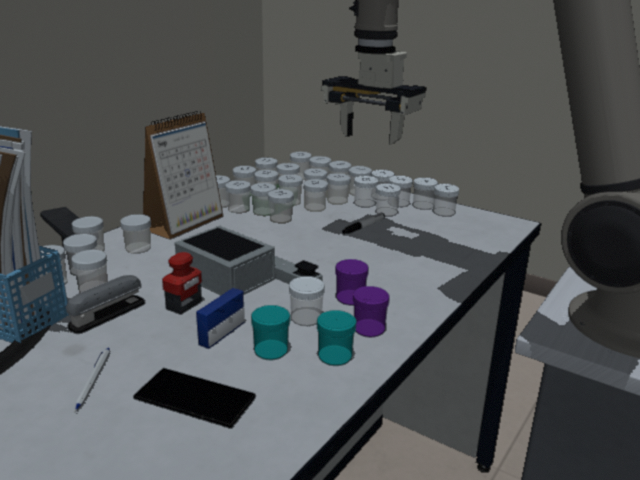

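View pics/side0.png

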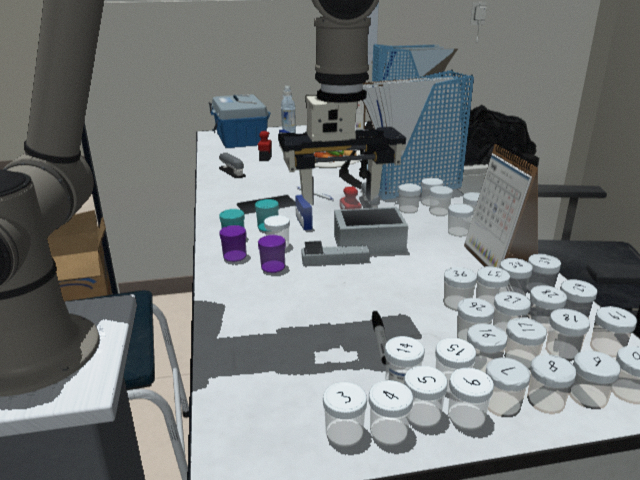

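View pics/wrist0.png

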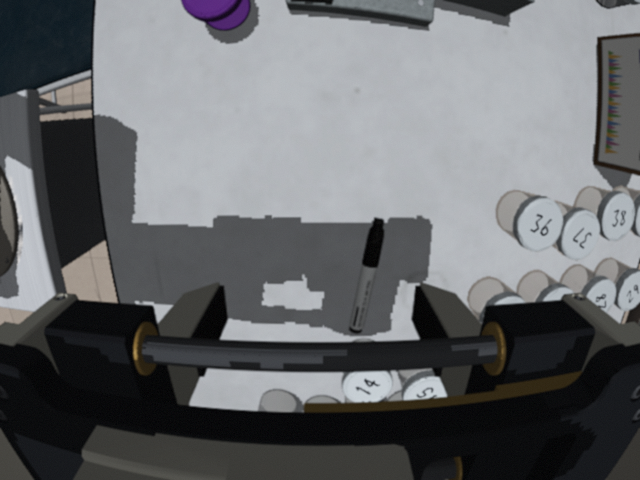

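Scene view: the box is at (225,258), its key at (307,268), and the clear cup at (307,300). The purple and turquoise look-alike cups stand close around the clear one. The side view puts the key at (313,247). Next I'll measure with depth.

Run:
```python
from h import *
for n in ('scene','side'):
    d=dict(np.load(n+'0.npz')); P=cloud(d); c=d['color'].astype(int); x,y,z=P[...,0],P[...,1],P[...,2]
    reg=(x>0.25)&(x<0.8)&(y>0.05)&(y<0.45)&(d['range_z']>0)
    hsv=cv2.cvtColor(d['color'],cv2.COLOR_RGB2HSV)
    # height map, 5mm grid print
    m=reg&(abs(z-0.069)<0.004)&(hsv[...,1]<60)
    k,lab,st,ce=cv2.connectedComponentsWithStats(m.astype(np.uint8))
    for i in np.argsort(-st[1:,4])[:3]+1:
        q=P[lab==i][:,:2].astype(np.float32); r=cv2.minAreaRect(q); print(n,'top',st[i],np.round(r[0],4),np.round(r[1],4),r[2], np.round(cv2.boxPoints(r),4).tolist())
    m=reg&(hsv[...,2]<50)&(z>0.03)&(z<0.06)
    k,lab,st,ce=cv2.connectedComponentsWithStats(m.astype(np.uint8))
    for i in np.argsort(-st[1:,4])[:4]+1:
        q=P[lab==i]; t=q[q[:,2]>0.040]; print(n,'black',st[i],q.mean(0).round(4),q[:,2].max()); 
        if len(t)>5: r=cv2.minAreaRect(t[:,:2].astype(np.float32)); print('  rect',r)
    zz=np.where(reg,z,0)
    np.save(n+'P.npy',P)
    s=(slice(180,380),slice(150,420)) if n=='scene' else (slice(170,300),slice(190,430))
    im=cv2.resize(d['color'][s],None,fx=2.9,fy=2.9,interpolation=cv2.INTER_CUBIC); cv2.imwrite(f'pics/{n}z.png',im[:590,:800,::-1])
```

```text
scene top [ 177  226   97   40 1525] [0.6559 0.2796] [0.1116 0.1514] 84.64527130126953 [[0.5752999782562256, 0.23119999468326569], [0.7261000275611877, 0.21699999272823334], [0.7365000247955322, 0.3280999958515167], [0.5856999754905701, 0.34220001101493835]]
scene top [319 288   2   2   2] [0.4227 0.3136] [0.0024 0.    ] -97.23236083984375 [[0.4228000044822693, 0.31470000743865967], [0.4228000044822693, 0.31470000743865967], [0.42250001430511475, 0.3124000132083893], [0.42250001430511475, 0.3124000132083893]]
scene top [314 278   1   1   1] [0.4508 0.2883] [0. 0.] 0.0 [[0.45080000162124634, 0.2883000075817108], [0.45080000162124634, 0.2883000075817108], [0.45080000162124634, 0.2883000075817108], [0.45080000162124634, 0.2883000075817108]]
scene black [295 261  22  15 197] [0.5128 0.2241 0.0398] 0.04570223298999204
  rect ((0.5142446756362915, 0.22105547785758972), (0.02790668234229088, 0.03535733371973038), 76.30455780029297)
scene black [165 291  16   8  48] [0.6379 0.4252 0.0329] 0.03760757318181451
scene black [233 298   8   5  21] [0.5219 0.3975 0.0498] 0.05597770801649793
  rect 
[... 895 characters left out ...]
503000259399414, 0.3837999999523163], [0.6521999835968018, 0.38280001282691956], [0.6571000218391418, 0.392300009727478], [0.6553000211715698, 0.39329999685287476]]
side black [306 242   8   7  28] [0.5079 0.212  0.0431] 0.04529088895414124
  rect ((0.5087348818778992, 0.21240782737731934), (0.017226945608854294, 0.01504444144666195), 84.71847534179688)
side black [314 242   3   3   6] [0.5217 0.2166 0.0437] 0.04530124927758439
  rect ((0.5220339298248291, 0.21625284850597382), (0.003402216359972954, 0.010289997793734074), 7.49763298034668)
side black [318 242   3   3   5] [0.5297 0.2133 0.0445] 0.046861497447642675
side black [318 245   1   1   1] [0.5271 0.2088 0.0417] 0.041706138916582036
```

```bash
ls pics
```

```text
scene0.png
scenez.png
side0.png
sidez.png
wrist0.png
```

View pics/scenez.png

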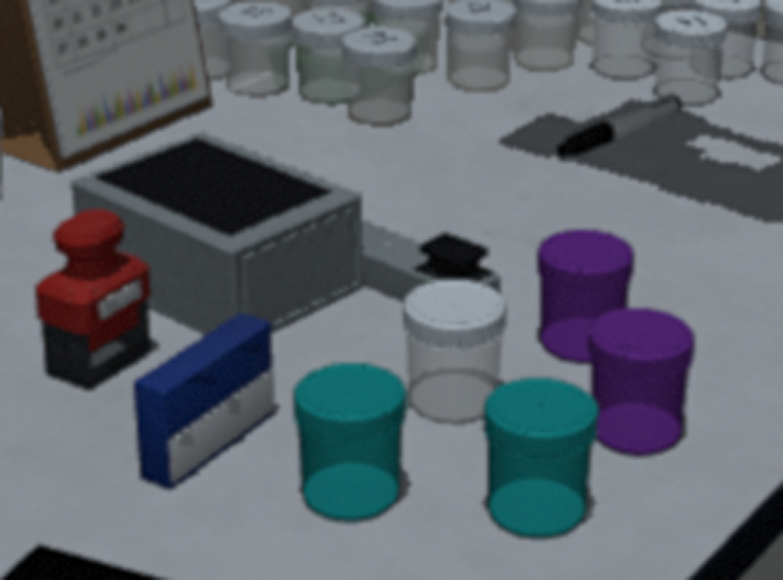

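View pics/sidez.png

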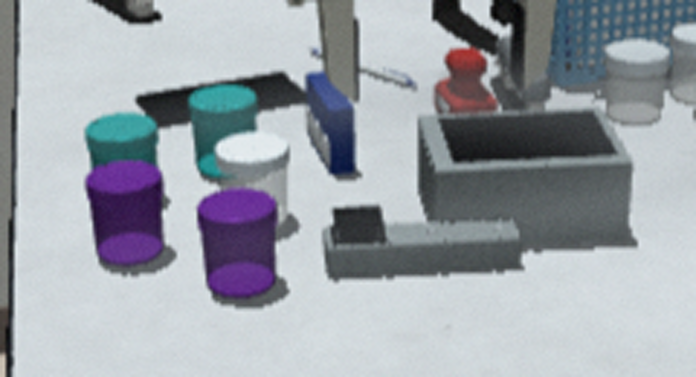

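Run:
```python
from h import *
a=-0.098; O=np.array([.5826,.2858]); X=np.array([np.cos(a),np.sin(a)]); Y=np.array([-X[1],X[0]])
d=dict(np.load('scene0.npz'))
for n in ('scene','side'):
    d=dict(np.load(n+'0.npz')); P=np.load(n+'P.npy'); hsv=cv2.cvtColor(d['color'],cv2.COLOR_RGB2HSV); x,y,z=P[...,0],P[...,1],P[...,2]
    reg=(x>0.25)&(x<0.8)&(y>0.05)&(y<0.6)&(z>.01)&(z<.11)
    H,S=hsv[...,0],hsv[...,1]
    for nm,m in dict(purple=(H>130)&(H<160)&(S>100),turq=(H>80)&(H<98)&(S>100),blue=(H>108)&(H<128)&(S>120),red=((H<8)|(H>172))&(S>120),lid=(S<40)&(z>.056)&(abs((P[...,:2]-O)@Y)<.055)&((P[...,:2]-O)@X<-.08)).items():
        k,lab,st,ce=cv2.connectedComponentsWithStats((m&reg).astype(np.uint8))
        for i in range(1,k):
            if st[i,4]<60: continue
            q=P[lab==i]; t=q[q[:,2]>np.percentile(q[:,2],97)-.008]; b=(t[:,:2]-O)@np.array([X,Y]).T
            print(n,nm,st[i,:2],'z',q[:,2].max().round(3),'box xy lo',np.percentile(b,2,axis=0).round(3),'hi',np.percentile(b,98,axis=0).round(3))
# desired TCP
for xb,yb in ((-.066,-.031),): print(O+xb*X+yb*Y)
```

```text
scene purple [336 259] z 0.067 box xy lo [-0.258 -0.112] hi [-0.127 -0.004]
scene turq [252 305] z 0.066 box xy lo [-0.184  0.093] hi [-0.132  0.145]
scene turq [317 310] z 0.066 box xy lo [-0.265  0.041] hi [-0.213  0.093]
scene blue [197 288] z 0.061 box xy lo [-0.083  0.093] hi [-0.053  0.179]
scene red [163 252] z 0.093 box xy lo [0.032 0.103] hi [0.06  0.138]
scene lid [289 277] z 0.066 box xy lo [-0.162 -0.012] hi [-0.111  0.04 ]
side purple [220 226] z 0.066 box xy lo [-0.253 -0.061] hi [-0.204 -0.01 ]
side purple [258 235] z 0.066 box xy lo [-0.171 -0.12 ] hi [-0.122 -0.067]
side turq [255 199] z 0.067 box xy lo [-0.179  0.088] hi [-0.129  0.141]
side turq [220 209] z 0.067 box xy lo [-0.261  0.035] hi [-0.211  0.084]
side blue [296 196] z 0.062 box xy lo [-0.079  0.098] hi [-0.056  0.163]
side blue [303 214] z 0.041 box xy lo [-0.068  0.086] hi [-0.051  0.094]
side red [344 187] z 0.096 box xy lo [0.035 0.095] hi [0.062 0.128]
side lid [264 215] z 0.066 box xy lo [-0.158 -0.017] hi [-0.107  0.037]
[0.51388354 0.26140639]
```

Request:
{"api": "send_rows", "payload": {
  "series": [
    [0.0375,-0.0015,0,0,0,0,0.3],
    [0.0375,-0.0015,0,0,0,0,0.3],
    [0.0375,-0.0015,0,0,0,0,0.3],
    [0.0375,-0.0015,0,0,0,0,0.3],
    [0.0375,-0.0015,0,0,0,0,0.3]
  ],
  "newtons": 20
}}

```text
time: 0.57
tool_pos: [0.517, 0.1891, 0.2054]
tool_rot: [-3.141, 0.0, 1.57]
contact_force: [0.9, -0.2, -0.2]
opening: 0.0655
```

Request:
{"api": "send_rows", "payload": {
  "series": [
    [0.0375,-0.0015,0,0,0,0,0.3],
    [0.0375,-0.0015,0,0,0,0,0.3],
    [0,0,0,0,0,0.119,0.3],
    [0,0,0,0,0,0.119,0.3],
    [0,0,0,0,0,0.119,0.3]
  ]
}}

```text
time: 0.98
tool_pos: [0.514, 0.2635, 0.205]
tool_rot: [-3.141, 0.001, 1.21]
contact_force: [0.3, -0.6, -0.1]
opening: 0.0642
```

Request:
{"api": "send_rows", "payload": {
  "series": [
    [0,0,0,0,0,0.119,0.3],
    [0,0,0,0,0,0.119,0.3],
    [0,0,0,0,0,0.119,0.3],
    [0,0,0,0,0,0.119,0.3],
    [0,0,0,0,0,0.119,0.3]
  ]
}}

```text
time: 1.4
tool_pos: [0.5143, 0.2625, 0.2052]
tool_rot: [-3.141, 0.001, 0.613]
contact_force: [0.3, 0.5, -0.2]
opening: 0.0644
```

Request:
{"api": "send_rows", "payload": {
  "series": [
    [0,0,0,0,0,0.119,0.3],
    [0,0,0,0,0,0.119,0.3],
    [0,0,0,0,0,0.119,0.3],
    [0,0,0,0,0,0.119,0.3],
    [0,0,0,0,0,0.119,0.3]
  ]
}}

```text
time: 1.82
tool_pos: [0.5143, 0.2624, 0.2052]
tool_rot: [3.141, 0.001, 0.018]
contact_force: [0.3, 0.5, 0.6]
opening: 0.0641
```

Request:
{"api": "send_rows", "payload": {
  "series": [
    [0,0,0,0,0,0.119,0.3],
    [0,0,0,0,0,0,0.3],
    [0,0,0,0,0,0,0.3],
    [0,0,0,0,0,0,0.3]
  ]
}}

```text
time: 2.15
tool_pos: [0.5144, 0.2625, 0.2055]
tool_rot: [3.141, 0.0, -0.092]
contact_force: [1.0, 0.1, 0.8]
opening: 0.0645
```

Request:
{"api": "send_rows", "payload": {
  "series": [
    [0,0,0.035,0,0,0.005,0.3],
    [0,0,0.035,0,0,0,0.3],
    [0,0,0.03,0,0,0,0.3],
    [0,0,0.025,0,0,0,0.3],
    [0,0,0,0,0,0,0.3]
  ]
}}

```text
time: 2.57
tool_pos: [0.5111, 0.2613, 0.0755]
tool_rot: [3.137, 0.009, -0.098]
contact_force: [-1.0, -0.1, -0.1]
opening: 0.0641
```

Run:
```python
from h import *
for n in ('scene','side','wrist'):
    d=cam(n); save(d,f'pics/{n}1.png'); np.savez(f'{n}1.npz',**d)
    if n!='wrist':
        s=(slice(150,350),slice(150,420)) if n=='scene' else (slice(140,300),slice(190,430))
        im=cv2.resize(d['color'][s],None,fx=2.9,fy=2.9,interpolation=cv2.INTER_CUBIC); cv2.imwrite(f'pics/{n}1z.png',im[:590,:800,::-1])
        P=cloud(d); 
        o=observe(); Tp=o['tool_pos']; yw=o['tool_rot'][2]; q=P.reshape(-1,3)-Tp
        c,s_=np.cos(yw),np.sin(yw); lx=q[:,0]*c+q[:,1]*s_; ly=-q[:,0]*s_+q[:,1]*c
        for lo in (-.004,.006,.016,.03):
            m=(abs(lx)<.03)&(abs(ly)<.09)&(q[:,2]>lo)&(q[:,2]<lo+.01)
            for sg in (-1,1):
                k=m&(ly*sg>0)
                if k.sum()>2: print(n,lo,sg,k.sum(),'x',lx[k].min().round(3),lx[k].max().round(3),'y',ly[k].min().round(3),ly[k].max().round(3))
print(observe()['tool_pos'],observe()['tool_rot'])
```

```text
scene 0.016 -1 55 x -0.015 0.007 y -0.045 -0.032
scene 0.016 1 32 x -0.015 0.008 y 0.032 0.043
scene 0.03 -1 79 x -0.015 0.006 y -0.051 -0.031
scene 0.03 1 90 x -0.016 0.008 y 0.031 0.051
side 0.016 -1 19 x -0.012 0.009 y -0.045 -0.035
side 0.016 1 6 x -0.011 -0.009 y 0.028 0.037
side 0.03 -1 45 x -0.012 0.009 y -0.055 -0.046
side 0.03 1 7 x -0.011 -0.009 y 0.027 0.034
[0.51541355 0.26283359 0.08193903] [-3.14084592e+00 -1.69674419e-03 -9.90698274e-02]
```

View pics/scene1z.png

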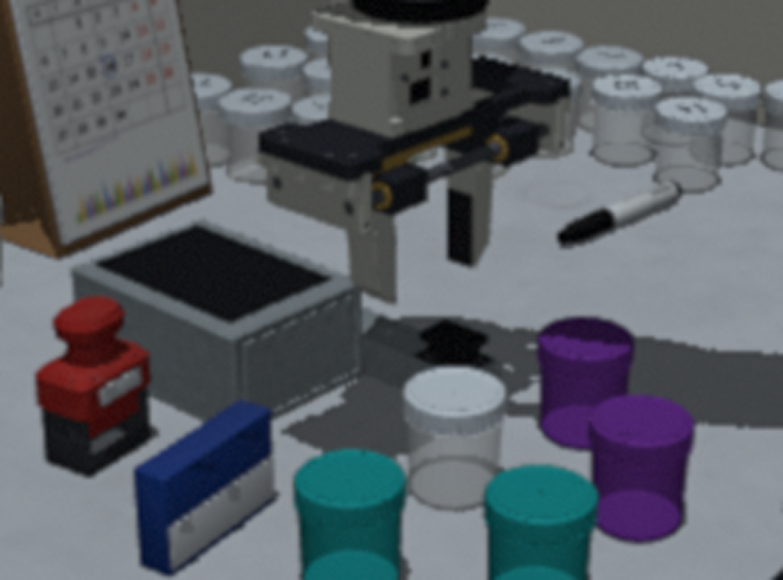

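View pics/side1z.png

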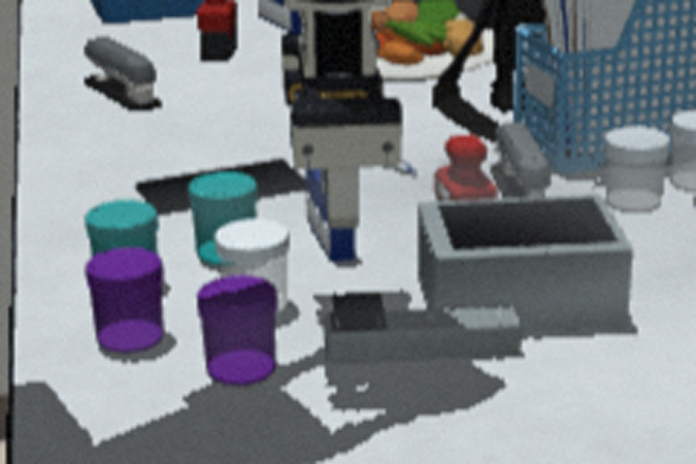

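View pics/wrist1.png

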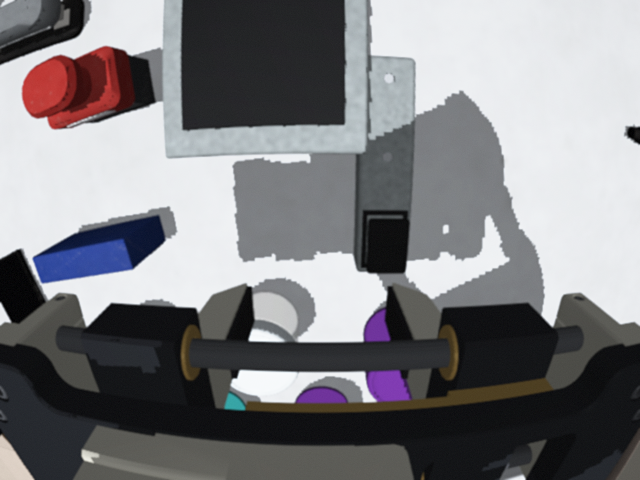

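Run:
```python
from h import *
o=observe(); print(o['tool_pos'],o['tool_rot'],o['time'])
tp=o['tool_pos']
for n in ('scene','side'):
    d=cam(n); P=cloud(d); np.savez(n+'2.npz',**d)
    q=P-tp
    m=(abs(q[...,0])<.05)&(abs(q[...,1])<.08)&(P[...,2]>.075)&(P[...,2]<.2)
    k,lab,st,ce=cv2.connectedComponentsWithStats(m.astype(np.uint8))
    v=P[m]; print(n,m.sum(),np.sort(v[:,2])[:20].round(4))
    # project expected tips
    Ti=np.linalg.inv(d['T'])
    for s in (-1,1):
        for dz in (0,.015):
            w=tp+np.array([.098*.041*s,s*.041,dz]); c=Ti[:3,:3]@w+Ti[:3,3]; print(s,dz,'px',d['f']*c[0]/c[2]+d['cx'],d['f']*c[1]/c[2]+d['cy'])
    im=d['color'][200:300,230:390] if n=='scene' else d['color'][170:270,250:400]
    im=cv2.resize(im,None,fx=5,fy=5,interpolation=cv2.INTER_NEAREST); cv2.imwrite(f'pics/{n}2z.png',im[:,:,::-1])
```

```text
[0.51541355 0.26283359 0.08193903] [-3.14084592e+00 -1.69674419e-03 -9.90698274e-02] 2.7167
scene 1966 [0.1013 0.1018 0.1018 0.1018 0.1019 0.1021 0.1021 0.1022 0.1024 0.1026
 0.1028 0.1028 0.1028 0.1029 0.1033 0.1033 0.1033 0.1036 0.1037 0.1038]
-1 0 px 307.5510768936279 245.7498569609541
-1 0.015 px 307.66437020904607 237.95108286437465
1 0 px 275.02230401175854 260.98789518653666
1 0.015 px 274.9487560210567 252.83508122855207
side 375 [0.1035 0.1043 0.1047 0.1048 0.105  0.1056 0.1056 0.1056 0.1056 0.1057
 0.1058 0.106  0.1062 0.1063 0.1065 0.1082 0.1084 0.1085 0.1088 0.1088]
-1 0 px 309.3346583628834 225.90903075597936
-1 0.015 px 309.21507165272493 219.38486077682808
1 0 px 306.394432382914 210.946189584239
1 0.015 px 306.26634565263663 204.73773004637192
```

View pics/scene2z.png

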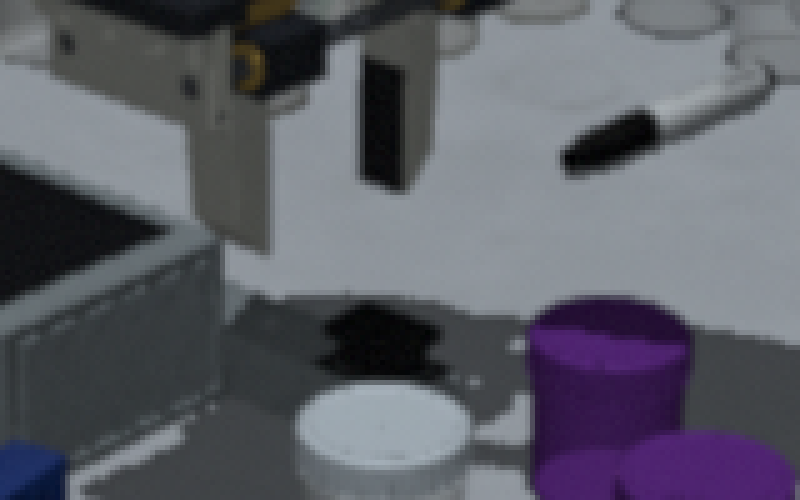

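The fingertips appear about 20 mm above the reported TCP: depth puts the lowest finger points at z≈0.10, against a TCP of 0.082. I'll go by camera and force rather than the TCP height. Finger A is about 4 mm off the key's centreline, so I'll shift it and then descend.

Request:
{"api": "send_rows", "payload": {
  "series": [
    [0,0.0045,0.02,0,0,0,0.3],
    [0,0,0.015,0,0,0,0.3],
    [0,0,0.01,0,0,0,0.3],
    [0,0,0.003,0,0,0,0.3],
    [0,0,0,0,0,0,0.3]
  ]
}}

```text
time: 3.23
tool_pos: [0.5143, 0.2582, 0.0329]
tool_rot: [-3.141, -0.0, -0.1]
contact_force: [0.2, 0.2, -0.4]
opening: 0.0645
```

Run:
```python
from h import *
o=observe(); print(o['tool_pos'],o['tool_rot'],o['time'],o['contact_force'])
for n in ('scene','side'):
    d=cam(n); P=cloud(d); np.savez(n+'3.npz',**d)
    q=P-o['tool_pos']
    m=(abs(q[...,0])<.03)&(abs(q[...,1])<.07)&(P[...,2]>.048)&(P[...,2]<.2)
    print(n,np.sort(P[m][:,2])[:10].round(4))
    im=d['color'][200:300,230:390] if n=='scene' else d['color'][170:270,250:400]
    im=cv2.resize(im,None,fx=5,fy=5,interpolation=cv2.INTER_NEAREST); cv2.imwrite(f'pics/{n}3z.png',im[:,:,::-1])
```

```text
[0.51426146 0.25817232 0.03287677] [-3.14148790e+00 -2.56868364e-04 -9.99442310e-02] 3.2333 [ 0.18415195  0.21087211 -0.44077633]
scene [0.051  0.0519 0.0524 0.0525 0.0528 0.0528 0.0534 0.0534 0.0538 0.0539]
side [0.0545 0.0549 0.0552 0.0553 0.0564 0.0565 0.0565 0.0567 0.0567 0.0568]
```

View pics/scene3z.png

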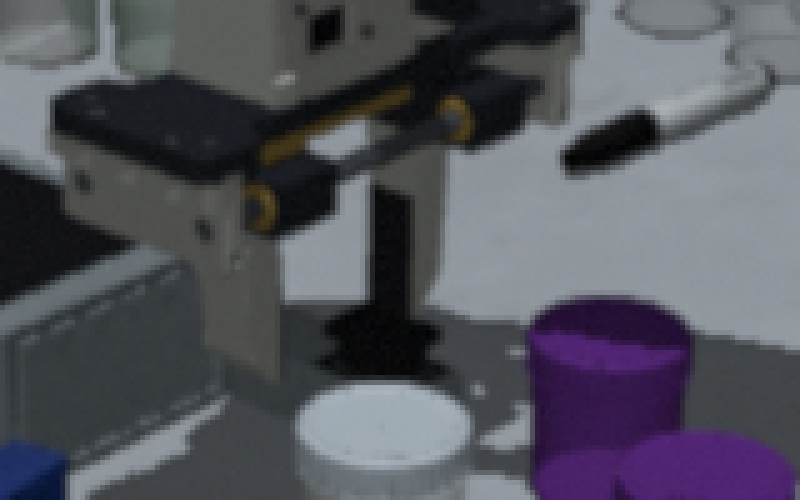

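View pics/side3z.png

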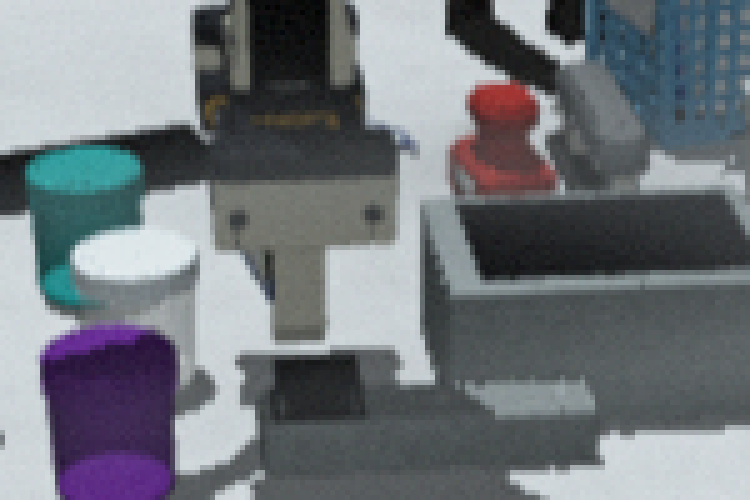

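Finger A hangs above the key's front half, and finger B stands in the tray lane clear of the cup. Now a guarded descent.

Request:
{"api": "send_rows", "payload": {
  "series": [
    [0.001,0,0.003,0,0,0,0.3],
    [0,0,0.003,0,0,0,0.3],
    [0,0,0.002,0,0,0,0.3],
    [0,0,0.001,0,0,0,0.3],
    [0,0,0,0,0,0,0.3]
  ]
}}

```text
time: 3.75
tool_pos: [0.5149, 0.2579, 0.0233]
tool_rot: [3.141, 0.0, -0.1]
contact_force: [0.4, -1.0, 0.6]
opening: 0.0641
```

Request:
{"api": "send_rows", "payload": {
  "series": [
    [0,0,0.001,0,0,0,0.3],
    [0,0,0.001,0,0,0,0.3],
    [0,0,0,0,0,0,0.3],
    [0,0,0,0,0,0,0.3]
  ]
}}

```text
time: 4.08
tool_pos: [0.5151, 0.2579, 0.0218]
tool_rot: [-3.142, -0.0, -0.1]
contact_force: [-1.4, 0.1, 3.2]
opening: 0.0643
```

```bash
cat > look.py <<'E'
from h import *
import sys
i=sys.argv[1]
o=observe(); print(o['tool_pos'],o['time'],o['contact_force'])
for n in ('scene','side'):
    d=cam(n); np.savez(n+i+'.npz',**d)
    im=d['color'][200:300,230:390] if n=='scene' else d['color'][170:270,250:400]
    im=cv2.resize(im,None,fx=5,fy=5,interpolation=cv2.INTER_NEAREST); cv2.imwrite(f'pics/{n}{i}z.png',im[:,:,::-1])
E
python3 look.py 4
```

```text
[0.51509947 0.25794897 0.02177629] 4.0833 [-1.38965722  0.07348872  3.19901096]
```

View pics/side4z.png

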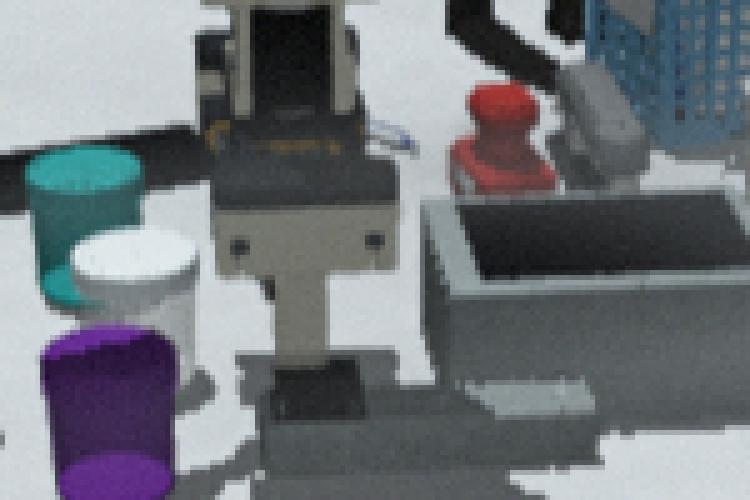

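Contact: 3.2 N upward, with the finger on the key. Now I'll press.

Request:
{"api": "send_rows", "payload": {
  "series": [
    [0,0,0.003,0,0,0,0.3],
    [0,0,0.003,0,0,0,0.3],
    [0,0,0,0,0,0,0.3],
    [0,0,0,0,0,0,0.3]
  ]
}}

```text
time: 4.52
tool_pos: [0.5153, 0.258, 0.0157]
tool_rot: [-3.141, -0.0, -0.1]
contact_force: [-0.1, -0.1, 4.8]
opening: 0.0648
```

```bash
python3 look.py 5
```

```text
[0.51530649 0.25803365 0.01567642] 4.5167 [-0.10835609 -0.07431362  4.79281911]
```

View pics/side5z.png

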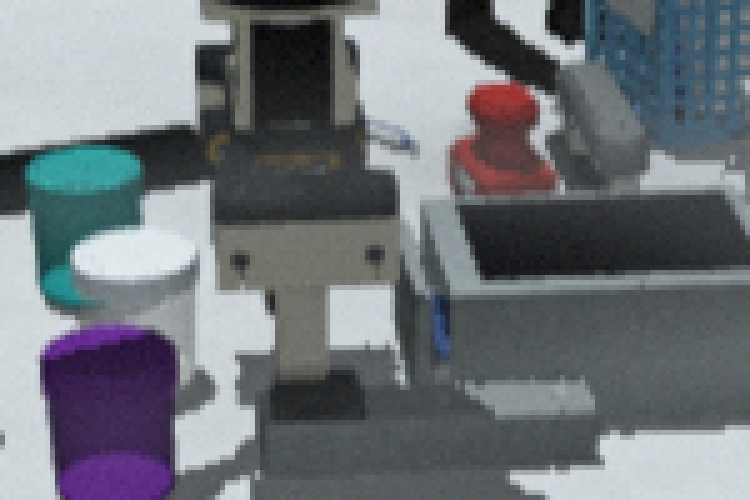

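View pics/scene5z.png

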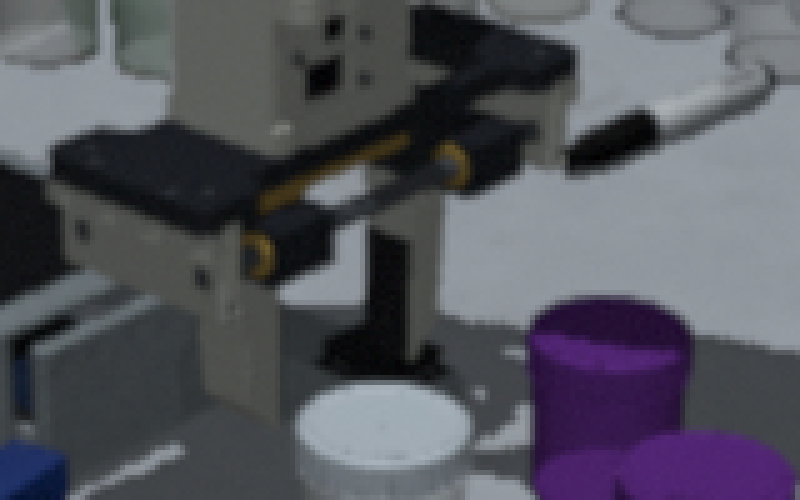

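The tray has been released and is moving. I'll add a bit more press and wait for the catch.

Request:
{"api": "send_rows", "payload": {
  "series": [
    [0,0,0.001,0,0,0,0.3],
    [0,0,0,0,0,0,0.3],
    [0,0,0,0,0,0,0.3],
    [0,0,0,0,0,0,0.3],
    [0,0,0,0,0,0,0.3]
  ]
}}

```text
time: 5.03
tool_pos: [0.5153, 0.258, 0.0149]
tool_rot: [-3.141, -0.001, -0.1]
contact_force: [-0.4, -0.4, 4.4]
opening: 0.0642
```

Request:
{"api": "send_rows", "payload": {
  "series": [
    [0,0,0,0,0,0,0.3],
    [0,0,0,0,0,0,0.3],
    [0,0,0,0,0,0,0.3],
    [0,0,0,0,0,0,0.3],
    [0,0,0,0,0,0,0.3]
  ]
}}

```text
time: 5.45
tool_pos: [0.5153, 0.258, 0.0149]
tool_rot: [-3.141, -0.001, -0.1]
contact_force: [-0.8, 0.2, 4.6]
opening: 0.0644
```

Request:
{"api": "send_rows", "payload": {
  "series": [
    [0,0,0,0,0,0,0.3],
    [0,0,0,0,0,0,0.3],
    [0,0,0,0,0,0,0.3],
    [0,0,0,0,0,0,0.3],
    [0,0,0,0,0,0,0.3]
  ]
}}

```text
time: 5.87
tool_pos: [0.5152, 0.258, 0.0149]
tool_rot: [-3.142, -0.001, -0.1]
contact_force: [-1.6, 0.5, 5.5]
opening: 0.0641
```

```bash
python3 look.py 6; python3 -c "
from h import *
save(cam('wrist'),'pics/wrist6.png')"
```

```text
[0.51521046 0.25800549 0.01488995] 5.8667 [-1.62629462  0.52540521  5.53851876]
```

View pics/side6z.png

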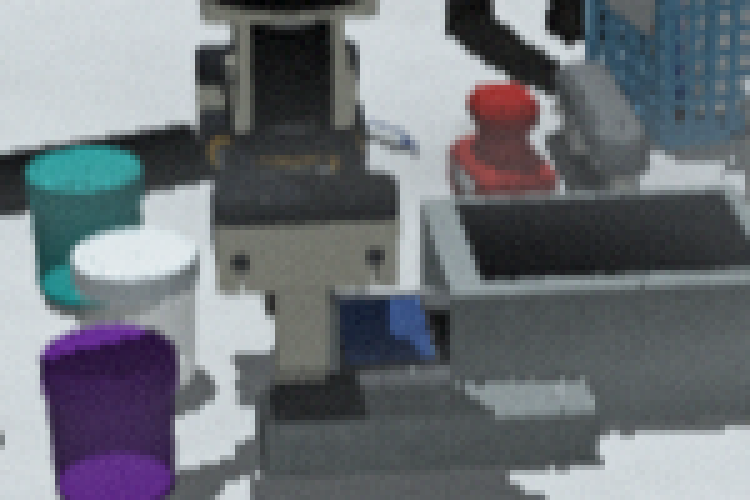

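View pics/scene6z.png

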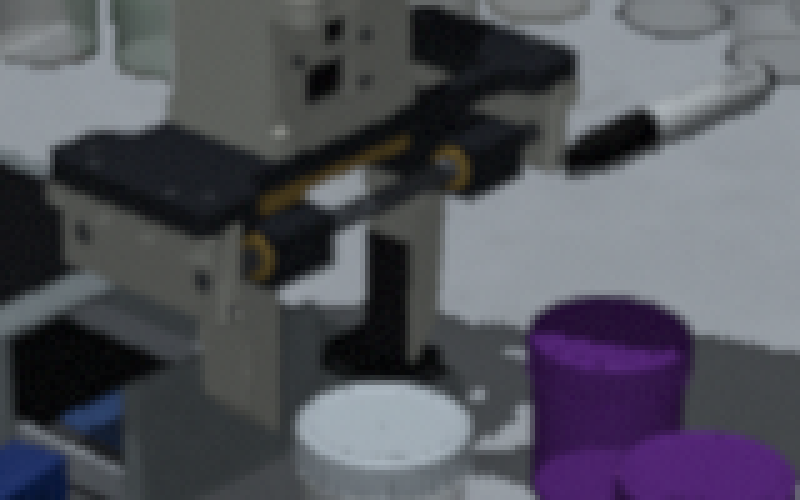

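View pics/wrist6.png

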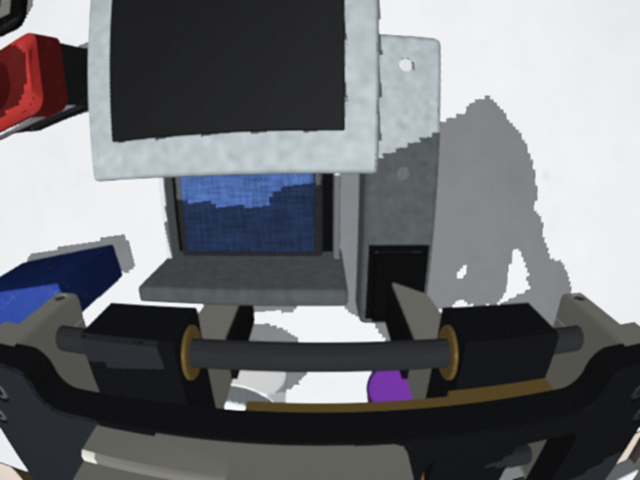

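Request:
{"api": "send_rows", "payload": {
  "series": [
    [0,0,0.0005,0,0,0,0.3],
    [0,0,0,0,0,0,0.3],
    [0,0,0,0,0,0,0.3],
    [0,0,0,0,0,0,0.3],
    [0,0,0,0,0,0,0.3]
  ]
}}

```text
time: 6.43
tool_pos: [0.5152, 0.258, 0.0145]
tool_rot: [-3.141, -0.001, -0.1]
contact_force: [-0.9, -0.7, 6.8]
opening: 0.0645
```

Request:
{"api": "send_rows", "payload": {
  "series": [
    [0,0,0,0,0,0,0.3],
    [0,0,0,0,0,0,0.3],
    [0,0,0,0,0,0,0.3],
    [0,0,0,0,0,0,0.3],
    [0,0,0,0,0,0,0.3]
  ]
}}

```text
time: 6.85
tool_pos: [0.5152, 0.258, 0.0145]
tool_rot: [-3.141, -0.001, -0.1]
contact_force: [-0.7, -0.2, 6.4]
opening: 0.0639
```

Request:
{"api": "send_rows", "payload": {
  "series": [
    [0,0,0,0,0,0,0.3],
    [0,0,0,0,0,0,0.3],
    [0,0,0,0,0,0,0.3],
    [0,0,0,0,0,0,0.3],
    [0,0,0,0,0,0,0.3]
  ]
}}

```text
time: 7.27
tool_pos: [0.5152, 0.258, 0.0145]
tool_rot: [-3.141, -0.001, -0.1]
contact_force: [-1.6, 0.4, 5.8]
opening: 0.0647
```

```bash
python3 look.py 7
python3 - <<'E'
from h import *
save(cam('wrist'),'pics/wrist7.png')
w6=cv2.imread('pics/wrist6.png').astype(int);w7=cv2.imread('pics/wrist7.png').astype(int)
print('wrist diff',(abs(w6-w7).max(2)>40).sum())
a=-0.098; O=np.array([.5826,.2858]); X=np.array([np.cos(a),np.sin(a)]); Y=np.array([-X[1],X[0]])
for i in '067':
  for n in ('scene','side'):
    d=dict(np.load(n+i+'.npz')); P=cloud(d); b=(P[...,:2]-O)@np.array([X,Y]).T; z=P[...,2]
    m=(b[...,0]<-.02)&(b[...,0]>-.075)&(abs(z-.058)<.004)&(b[...,1]>.015)&(b[...,1]<.05)
    if i!='0' and m.sum()>3: print(n,i,'tray top x',np.percentile(b[m][:,0],[2,98]).round(4),m.sum())
    hsv=cv2.cvtColor(d['color'],cv2.COLOR_RGB2HSV)
    m=(hsv[...,1]<40)&(z>.058)&(z<.07)&(abs(b[...,1]-.012)<.035)&(b[...,0]<-.1)&(b[...,0]>-.17)
    if m.sum()>3: print(n,i,'cup lid',np.percentile(b[m],[2,98],axis=0).mean(0).round(4),m.sum())
E
```

```text
[0.51523315 0.25804949 0.01447496] 7.2667 [-1.56695505  0.38390252  5.79573228]
wrist diff 447
scene 0 cup lid [-0.1364  0.0135] 561
side 0 cup lid [-0.1324  0.0098] 252
scene 6 tray top x [-0.0687 -0.0466] 82
scene 6 cup lid [-0.1363  0.0136] 550
side 6 cup lid [-0.1323  0.0094] 262
scene 7 tray top x [-0.069  -0.0476] 92
scene 7 cup lid [-0.1361  0.0137] 558
side 7 cup lid [-0.1324  0.0086] 255
```

View pics/side7z.png

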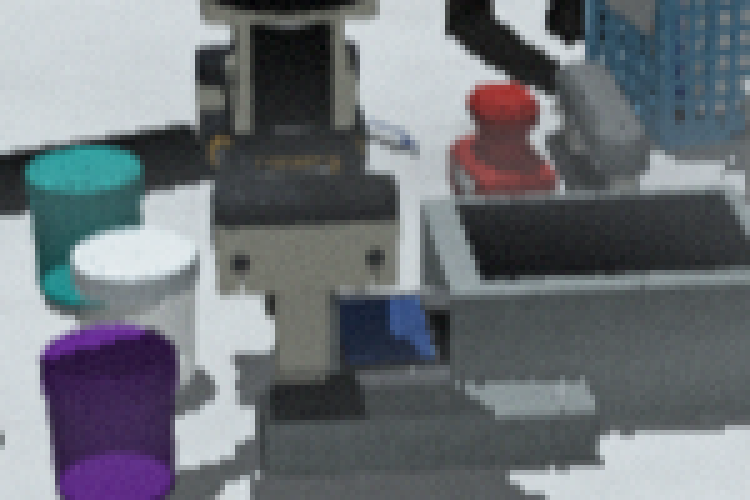

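```bash
python3 -c "
from h import *
print(workorder.hand_in()); o=observe(); print(o['time'],o['tool_pos'],o['contact_force'])"
```

```text
the job is handed in; nothing more can be done
None
the job is handed in; nothing more can be done
```

The tray is open and held, and I handed the job in at about 7.4 s of robot time. One fingertip pressed the eject key about 8 mm down, and the other finger, standing in front of the tray, caught it at roughly 56 mm out.

**Last checks before hand-in:**
- **Key:** it was held down with about 6 N of upward force on the fingertip.
- **Tray:** it had not moved noticeably between two looks 1.4 s apart. It rests against the finger, about 50 mm short of the cup, and the wrist camera shows the blue ink pad.
- **Cup:** its position was unchanged within about 1 mm. The arm touched only the key and the tray. I did not re-measure the stamp, card pack or marker, but they looked unmoved in the pictures.

**Checks that disagreed:**
- **Fingertip height:** the cameras put the open fingertips about 20 mm above the reported TCP height, so I came down by camera and contact force instead.
- **Tray push:** the force sensor showed about 0.7 to 1.6 N backward on the tool, less than the 2.5 to 3 N spring. Friction at the key may carry the rest, but I did not confirm that.
- **Tray opening:** the 56 mm comes from the finger's position and the pictures. The tray's outer edge was not measured to the millimetre.

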